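# Slide the egg-tray cover off its step and cover the trays

## Task

Put the thin white cover on the stack of egg trays. It lies too flat in its channel on the little wooden step to be gripped, so first slide it forward until roughly a third of its length sticks out past the step's front edge, still lying flat on the step; then grip the part that sticks out, lift it well clear, and set it down on the top tray before letting go, so that it lies flat, centred and squared up with the tray over all four cups. Leave the stack and everything else where they stand, never drop the cover on the table, and let go at the end.

Things in the scene. Friction and masses are not known exactly. Their poses are not given: they have to be found in the camera images.
- step_edge (a point): Middle of the top front edge of a fixed wooden step, on its top face, 80 mm above the table (step 240 mm deep along x, 200 mm wide; free air in front). x points back into the step, y left along the edge, z up. Two battens 10 mm wide, 6 mm above the top, form a channel 70 mm wide along the middle line y = 0, from front edge to back edge, open at both ends; the cover lies in it.
- cover_center (a point): Centre (half-way up) of the loose cover: rigid white plastic plate, 186 mm long (x), 62 mm wide (y), 4 mm thick (z up), with four faint circles on top, the same both ways round. It starts flat in the channel of the step, long axis along the channel, near end 10 to 30 mm back from the front edge. It tips off the step if its centre passes the edge.
- cover_front (a point): Middle of the cover's near end (93 mm from its centre in -x of the cover, half-way up), the end that comes out first over the step's front edge.
- trays_top (a point): Centre of the flat top face of the loose stack of three white nested one-row egg trays, 0.6 kg: 180 mm long (x), 50 mm wide (y), 74 mm high; four egg cups (34 mm round, 18 mm deep) in a row along x at 43 mm spacing. The cover is 6 mm wider on each side, so fingers holding the cover's long sides pass down beside the trays.
- spoon: White ceramic spoon 170 mm long lying on the step's top, to the left (+y) of the channel, parallel to it. Origin under its middle. A bystander.
- pepper: Stainless pepper shaker with a twist top, 48 mm across, 118 mm high, standing towards the far side. Origin at the centre of its foot. A bystander.
- eggcup: White ceramic egg cup, 48 mm across, 55 mm high, standing in front, between step and trays. Origin at the centre of its foot. A bystander.
- mug: Blue ceramic mug, 80 mm across, 90 mm high, standing at the left. Origin at the centre of its foot. A bystander.
- salt: Glass salt jar with a steel cap, 56 mm across, 90 mm high, standing at the right. Origin at the centre of its foot. A bystander.
- cover: The same cover again; origin at the centre of its underside, axes as above. About 80 g. It slides easily on the step (friction about 0.3), and finger pads grip it better than that: pressed lightly from above with closed fingertips it can be dragged along the channel, whose battens guide it.
- trays: The same stack of trays again; origin at the centre of its underside, axes as above.
- step: The same fixed step again; origin on the table under its centre, 120 mm behind the front edge, axes as above.
Not all that is in view belongs to the job. What is shaped like the cover but blue or purple is not meant.

How it is judged:
By the outcome, as a careful person would: the job done as asked, in the order asked, and still so for the second after the job is handed in, with the robot touching nothing.
It also fails if it takes over 61 s, if anything falls off the work surface, if the arm or the gripper's body presses on something with over 40 N, if the wrist force passes 120 N, or if a joint passes its speed limit or range.

## Robot

A 6-joint arm with a two-finger parallel gripper is mounted at the origin on the work surface. World frame = base frame: x ahead of the robot, y to its left, z up, the work surface at z = 0. Lengths are in mm, angles in rad, forces in N, time in s.
With the tool pointing down it reaches from about 300 to 1000 mm from the base axis. Payload 5.1 kg.
Tool frame: the origin (TCP) lies at the very end of the fingers, on their centre line; the grasp point (between the pads) lies 19 mm behind it; z points along the fingers, y is the line along which they close (so a half turn about z gives the same grasp; the last joint's range is limited). The gripper opens to 95 mm and grips with 3 to 60 N. Pads are 20 mm wide; open, the fingers measure 119 mm over their backs; the gripper's body (75 mm by 180 mm) begins 59 mm behind the grasp point.
Start: joints at [1.05, 0.124, 1.65, -0, 1.367, -0.083], TCP at [275.584, 588.675, 214.656] pointing down, gripper open.
Joint ranges: [-2.61, 2.61], [-1.02, 2.33], [0.03, 2.71], [-1.35, 4.49], [0.32, 2.68], [-2.91, 2.91]. Speed limits (rad/s): [2.57, 2.57, 3.14, 3.14, 3.14, 3.14].

## Interface

Orientations are given as a rotation vector (axis times angle).
In Python, from workcell import bot, optics gives the robot as it stands. The module is installed in compiled form; this text tells all that it offers.
- The arm moves only by the tool play_rows, never from a script. Its argument "series" is a list of rows, each an object with "xyz": the shift along the world's x, y, z each as a share of 0.1 m, from -1 to 1, a list of three; "rotation": the turn, a rotation vector about the world's x, y, z each as a share of 45 degrees, from -1 to 1, a list of three; "fingers": the opening, from 0 (shut) to 1 (fully open). In form: [{"xyz": [x, y, z], "rotation": [wx, wy, wz], "fingers": fingers}, ...]. A call has 1 to 20 rows; each row is the pose to reach, as a shift and turn from the pose commanded when the call began; what a row does not reach only later rows make up. A row lasts 1/12 s, in which the tool goes at most 41.7 mm and 7.16 degrees, less where a joint would pass 70% of its speed; a pose out of reach is approached as far as the arm can. A call with a number of a shift or a turn outside -1 to 1 is refused whole. A call with a gripper value outside its range is refused whole. The fingers move at their own pace and stop on an object; "grip_force" is the grip in N (left out, the last holds). Time passes only in rows, so rows that repeat a pose let the fingers close. It gives the time, the measured TCP pose, the force, the opening and the grip force at its end, in the units of the state.
- bot.read_state(): the state, without advancing time (a new reading comes with each control period).
- optics.capture(name): name is "scene" or "top"; returns a dict with "pixels" (480x640x3 uint8, red, green, blue), "intrinsics" (3x3 intrinsics, pixels), "R" (3x3) and "t" (3): a world point X has camera coordinates R X + t. Camera axes: x right, y down, z forward; pixel columns grow to the right and rows downward; lengths in mm; the calibration is good to about 2 mm. A picture is of the moment at which its call begins. There is no depth.
- bot.close_job(): hands the job in; it is judged then, once.
The state is a dict: "t": time; "joint_positions": joint angles; "joint_velocities": joint speeds; "effort": joint torques, N m; "position": TCP position; "tool_rot": TCP orientation; "contact_force": force on the tool from outside, world axes, zero at the start; "ft_torque": the same for the moment, N m; "grip_width": finger opening in mm; "gripper_force": force on a finger pad.
Only numpy, scipy, OpenCV 4.12 (cv2) and the standard library are available. Lean on these libraries where they do the work, as an engineer would, in place of code of your own. Each camera call takes 0.05 s, during which the arm holds its last target. There are 200 camera calls.

## Working session

There is one attempt and no reset: what is moved stays moved. The work goes in short steps, Python scripts to look and compute and a tool call to move; the robot and the scene stay as the last step left them, time stands still between calls to the robot, and variables do not carry over. Pictures are saved under pics/ and viewed, at most 10 in all, crops included, and the job is handed in when it is done.

Besides the shell and the picture viewer there is one more tool, called after ">>>" as name([rows], argument=value, ...), one row to a line, values as JSON. play_rows: Moves the arm, as the interface text tells. Shift numbers are shares of 0.1 m and turn numbers shares of 45 degrees, none past 1 either way. Its arguments: {"type":"object","properties":{"series":{"type":"array"},"grip_force":{"type":"number"}},"required":["series"]}

```bash
mkdir -p pics
python3 - <<'E'
from workcell import bot, optics
import cv2,numpy as np
for n in("scene","top"):
    c=optics.capture(n); cv2.imwrite(f"pics/{n}0.png",c["pixels"][:,:,::-1])
    print(n,np.array(c["intrinsics"]).tolist(),np.round(c["R"],4).tolist(),np.round(c["t"],1).tolist())
s=bot.read_state();print(s["t"],s["position"],s["tool_rot"],s["grip_width"])
E
```

```text
scene [[490.69851804152285, 0.0, 325.8768167436053], [0.0, 490.69851804152285, 231.08644983666588], [0.0, 0.0, 1.0]] [[-0.749, 0.6623, -0.0184], [0.4059, 0.4368, -0.8028], [-0.5237, -0.6088, -0.596]] [415.6, -167.0, 1496.3]
top [[545.5262055126846, 0.0, 322.82210817878087], [0.0, 545.5262055126846, 242.93900474067658], [0.0, 0.0, 1.0]] [[0.0098, -1.0, 0.0008], [-0.9938, -0.0099, -0.1106], [0.1106, 0.0003, -0.9939]] [11.1, 556.0, 1380.8]
0.1 [275.31514838 588.17607561 213.52181771] [-6.82132841e-01 -3.06606305e+00  2.80198037e-03] 94.79740902646262
```

View pics/scene0.png

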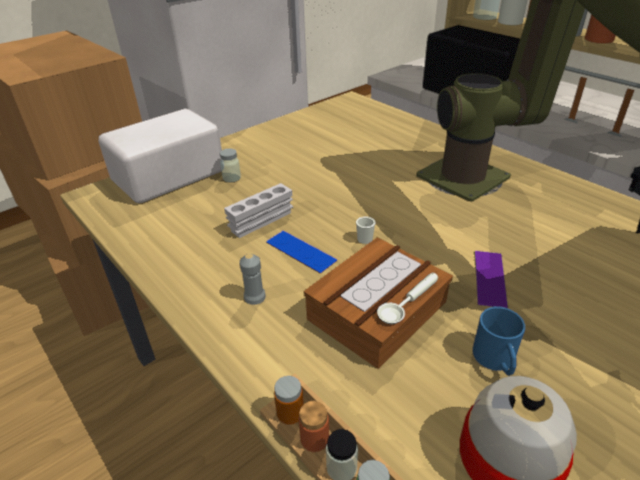

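View pics/top0.png

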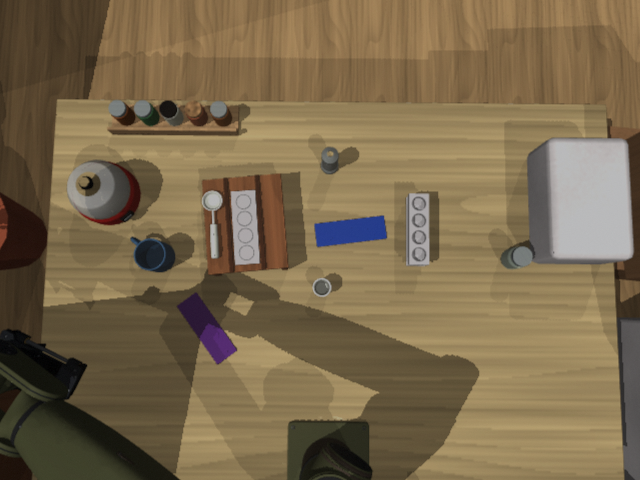

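The top view shows the step at about (245,225), with its front edge at row ~270 facing the robot. The cover is at (245,227), the spoon at (213,225) and the trays at (418,228). In the scene view, the cover is at (382,279) and the trays at (259,205). Next I measure both.

```bash
cat > h.py <<'E'
import cv2,numpy as np
from workcell import bot, optics
def cap(n): 
    c=optics.capture(n); c["R"]=np.array(c["R"]);c["t"]=np.array(c["t"]);c["K"]=np.array(c["intrinsics"]);return c
def plane(c,p,z):
    p=np.asarray(p,float).reshape(-1,2); d=np.linalg.solve(c["K"],np.c_[p,np.ones(len(p))].T); d=(c["R"].T@d).T
    o=-c["R"].T@c["t"]; return o+d*((z-o[2])/d[:,2])[:,None]
def tri(a,pa,b,pb):
    P=[c["K"]@np.c_[c["R"],c["t"]] for c in(a,b)]
    X=cv2.triangulatePoints(P[0],P[1],np.asarray(pa,float).reshape(-1,2).T,np.asarray(pb,float).reshape(-1,2).T);return (X[:3]/X[3]).T
def proj(c,X): 
    q=(c["K"]@(c["R"]@np.asarray(X,float).reshape(-1,3).T+c["t"][:,None]));return (q[:2]/q[2]).T
def blob(c,box,smax=60,vmin=130):
    x0,y0,x1,y1=box; hsv=cv2.cvtColor(c["pixels"],cv2.COLOR_RGB2HSV)
    m=((hsv[...,1]<smax)&(hsv[...,2]>vmin)).astype(np.uint8); k=np.zeros_like(m);k[y0:y1,x0:x1]=m[y0:y1,x0:x1]
    cs,_=cv2.findContours(k,cv2.RETR_EXTERNAL,cv2.CHAIN_APPROX_NONE); return max(cs,key=cv2.contourArea)
def quad(ct): 
    return cv2.boxPoints(cv2.minAreaRect(ct))
def info(P):
    P=np.asarray(P);c=P.mean(0);e=[P[1]-P[0],P[2]-P[1]];e=sorted(e,key=lambda v:np.linalg.norm(v[:2]))
    return c.round(1),[round(float(np.linalg.norm(v)),1) for v in e],round(float(np.degrees(np.arctan2(e[1][1],e[1][0]))),2)
E
python3 - <<'E'
from h import *
T=cap("top");S=cap("scene")
out=[]
for nm,bt,bs,z in(("cover",(229,180,262,275),(335,245,425,312),84),("trays",(395,180,440,275),(220,180,298,240),74)):
    a=blob(T,bt);b=blob(S,bs)
    print(nm,cv2.contourArea(a),quad(a).round(1).tolist(),info(plane(T,quad(a),z)))
    h=cv2.convexHull(b); q=cv2.approxPolyDP(h,0.04*cv2.arcLength(h,True),True).reshape(-1,2)
    print(" scene poly",q.tolist())
    print(" scene on plane",plane(S,q,z).round(0).tolist(), "top corners", plane(T,quad(a),z).round(0).tolist())
    crop=cv2.cvtColor(S["pixels"],cv2.COLOR_RGB2BGR)
    out.append(cv2.resize(crop[bs[1]-15:bs[3]+15,bs[0]-20:bs[2]+20][:97,:118],None,fx=3.3,fy=4,interpolation=cv2.INTER_CUBIC))
    tc=cv2.cvtColor(T["pixels"],cv2.COLOR_RGB2BGR)[168:283,bt[0]-35:bt[2]+35]
    print(nm,tc.shape); out.append(cv2.resize(tc,None,fx=3,fy=3,interpolation=cv2.INTER_CUBIC))
H=max(o.shape[0] for o in out)
im=np.hstack([cv2.copyMakeBorder(o,0,H-o.shape[0],0,0,0) for o in out]); f=800/im.shape[1]; print(im.shape)
im=cv2.resize(im,None,fx=f,fy=f);cv2.imwrite("pics/c1.png",im)
E
```

```text
cover 1711.0 [[230.10000610351562, 190.89999389648438], [254.60000610351562, 189.39999389648438], [259.0, 263.20001220703125], [234.39999389648438, 264.6000061035156]] (array([588.6, 212.6,  84. ]), [61.9, 186.5], -175.34)
 scene poly [[419, 263], [365, 310], [341, 295], [396, 252]]
 scene on plane [[494.0, 233.0, 84.0], [677.0, 253.0, 84.0], [683.0, 192.0, 84.0], [502.0, 175.0, 84.0]] top corners [[679.0, 251.0, 84.0], [684.0, 190.0, 84.0], [498.0, 174.0, 84.0], [494.0, 235.0, 84.0]]
cover (115, 103, 3)
trays 1348.5 [[409.0, 193.0], [429.0, 193.0], [429.0, 265.0], [409.0, 265.0]] (array([ 589.4, -225. ,   74. ]), [50.7, 182.8], 179.33)
 scene poly [[291, 190], [289, 213], [239, 237], [225, 207], [280, 183]]
 scene on plane [[502.0, -199.0, 74.0], [573.0, -117.0, 74.0], [720.0, -119.0, 74.0], [675.0, -250.0, 74.0], [501.0, -248.0, 74.0]] top corners [[681.0, -201.0, 74.0], [681.0, -251.0, 74.0], [498.0, -249.0, 74.0], [498.0, -199.0, 74.0]]
trays (115, 115, 3)
(388, 1432, 3)
```

View pics/c1.png

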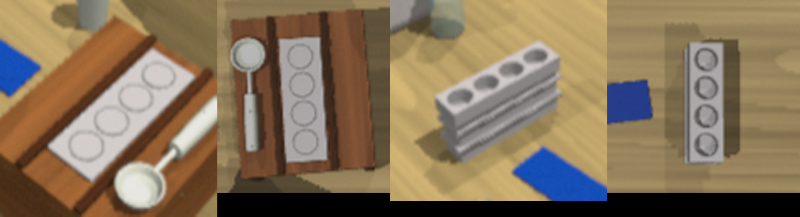

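Run:
```python
from h import *
T=cap("top");S=cap("scene")
Tc=[[230.1,190.9],[254.6,189.4],[259,263.2],[234.4,264.6]];Sc=[[365,310],[341,295],[396,252],[419,263]]
print("cover tri",tri(T,Tc,S,Sc).round(1).tolist())
print("trays tri",tri(T,[[429,265],[429,193]],S,[[280,183],[225,207]]).round(1).tolist())
def prof(c,P,ch=1):
    q=proj(c,P).astype(np.float32); im=cv2.cvtColor(c["pixels"],cv2.COLOR_RGB2HSV) if ch<3 else cv2.cvtColor(c["pixels"],cv2.COLOR_RGB2LAB)
    return cv2.remap(im[...,ch%3].astype(np.float32),q[:,0],q[:,1],cv2.INTER_LINEAR).ravel()
# step front edge along lines parallel to the cover axis, z=80
u=np.array([np.cos(.081),np.sin(.081)]);n=np.array([-u[1],u[0]]);C=np.array([588.6,213])
s=np.arange(-140,-90,2.)
for nm,c in(("top",T),("scene",S)):
  for off in(-20,0,20):
    P=np.c_[C+s[:,None]*u+off*n,np.full(len(s),80.)]; print(nm,off,prof(c,P,4).astype(int).tolist())
# trays edges : saturation half crossings
def cross(c,a,b,z=74):
    k=np.linspace(0,1,200);P=np.c_[np.outer(1-k,a)+np.outer(k,b),np.full(200,z)];v=prof(c,P,1)
    h=(v[:15].mean()+v[-15:].mean())/2; i=np.argmax(v>h); return P[i,:2].round(1).tolist()
for nm,c in(("top",T),("scene",S)):
  for x in(515,550,590,630,665): print(nm,"-y",cross(c,(x,-240),(x,-262)),"+y",cross(c,(x,-210),(x,-185)))
  for y in(-240,-232,-225,-218,-210): print(nm,"-x",cross(c,(503,y),(480,y)),"+x",cross(c,(674,y),(700,y)))
```

```text
cover tri [[678.3, 252.1, 84.4], [683.1, 190.5, 83.2], [498.7, 173.8, 81.2], [494.2, 234.4, 84.7]]
trays tri [[498.9, -249.9, 72.1], [678.7, -249.4, 76.2]]
top -20 [129, 129, 129, 129, 129, 129, 130, 129, 129, 129, 129, 129, 129, 129, 131, 135, 139, 142, 142, 142, 141, 142, 141, 137, 130]
top 0 [129, 129, 129, 129, 129, 129, 129, 129, 129, 129, 129, 130, 129, 129, 131, 134, 141, 141, 141, 141, 141, 141, 141, 136, 132]
top 20 [129, 129, 129, 129, 129, 129, 129, 129, 129, 129, 129, 128, 128, 129, 131, 137, 142, 143, 143, 143, 143, 143, 142, 139, 132]
scene -20 [129, 129, 129, 129, 129, 129, 129, 129, 129, 130, 130, 129, 129, 129, 130, 134, 140, 144, 146, 145, 143, 138, 133, 130, 129]
scene 0 [129, 129, 129, 128, 129, 129, 129, 129, 129, 129, 129, 129, 129, 130, 132, 135, 140, 145, 146, 146, 144, 138, 133, 131, 130]
scene 20 [128, 128, 128, 129, 129, 129, 128, 129, 129, 130, 130, 129, 129, 130, 134, 139, 144, 147, 148, 147, 144, 138, 133, 130, 130]
top -y [515.0, -250.2] +y [515.0, -190.7]
top -y [550.0, -250.5] +y [550.0, -190.9]
top -y [590.0, -250.4] +y [590.0, -191.2]
top -y [630.0, -250.6] +y [630.0, -191.4]
top -y [665.0, -251.2] +y [665.0, -191.7]
top -x [497.7, -240.0] +x [681.4, -240.0]
top -x [496.3, -232.0] +x [681.4, -232.0]
top -x [496.3, -225.0] +x [681.3, -225.0]
top -x [496.9, -218.0] +x [681.3, -218.0]
top -x [496.8, -210.0] +x [681.4, -210.0]
scene -y [515.0, -249.3] +y [515.0, -209.2]
scene -y [550.0, -250.2] +y [550.0, -210.0]
scene -y [590.0, -249.9] +y [590.0, -210.0]
scene -y [630.0, -250.7] +y [630.0, -210.0]
scene -y [665.0, -250.2] +y [665.0, -210.0]
scene -x [497.9, -240.0] +x [683.7, -240.0]
scene -x [498.1, -232.0] +x [687.5, -232.0]
scene -x [497.9, -225.0] +x [689.8, -225.0]
scene -x [498.0, -218.0] +x [691.4, -218.0]
scene -x [497.9, -210.0] +x [696.3, -210.0]
```

>>> play_rows([
  {"xyz": [0.4, -0.47, 0], "rotation": [0, 0, 0.33], "fingers": 0},
  {"xyz": [0.8, -0.94, 0], "rotation": [0, 0, 0.66], "fingers": 0},
  {"xyz": [0.8, -0.94, 0], "rotation": [0, 0, 0.66], "fingers": 0},
  {"xyz": [0.8, -0.94, 0], "rotation": [0, 0, 0.66], "fingers": 0},
  {"xyz": [0.8, -0.94, 0], "rotation": [0, 0, 0.66], "fingers": 0},
  {"xyz": [0.8, -0.94, 0], "rotation": [0, 0, 0.66], "fingers": 0},
  {"xyz": [0.8, -0.94, 0], "rotation": [0, 0, 0.66], "fingers": 0},
])

```text
t: 0.88
position: [355.6, 494.6, 214.7]
tool_rot: [0.124, -3.139, -0.0]
contact_force: [0.3, -0.3, 0.4]
grip_width: 53.5
gripper_force: 0.0
```

>>> play_rows([
  {"xyz": [0.27, -0.31, 0], "rotation": [0, 0, 0], "fingers": 0},
  {"xyz": [0.54, -0.63, 0], "rotation": [0, 0, 0], "fingers": 0},
  {"xyz": [0.8, -0.94, 0], "rotation": [0, 0, 0], "fingers": 0},
  {"xyz": [0.8, -0.94, 0], "rotation": [0, 0, 0], "fingers": 0},
])

```text
t: 1.22
position: [438.8, 396.9, 214.7]
tool_rot: [-0.118, 3.138, -0.003]
contact_force: [0.5, -0.1, -0.3]
grip_width: 26.8
gripper_force: 0.0
```

>>> play_rows([
  {"xyz": [0.27, -0.31, 0], "rotation": [0, 0, 0], "fingers": 0},
  {"xyz": [0.54, -0.63, 0], "rotation": [0, 0, 0], "fingers": 0},
  {"xyz": [0.8, -0.94, 0], "rotation": [0, 0, 0], "fingers": 0},
  {"xyz": [0.8, -0.94, 0], "rotation": [0, 0, 0], "fingers": 0},
])

```text
t: 1.55
position: [518.9, 302.9, 214.7]
tool_rot: [-0.118, 3.138, -0.003]
contact_force: [-0.6, -0.2, 0.1]
grip_width: 2.1
gripper_force: 0.0
```

>>> play_rows([
  {"xyz": [0.27, -0.31, 0], "rotation": [0, 0, 0], "fingers": 0},
  {"xyz": [0.54, -0.63, 0], "rotation": [0, 0, 0], "fingers": 0},
  {"xyz": [0.8, -0.94, 0], "rotation": [0, 0, 0], "fingers": 0},
  {"xyz": [0.8, -0.94, 0], "rotation": [0, 0, 0], "fingers": 0},
  {"xyz": [0.8, -0.94, 0], "rotation": [0, 0, 0], "fingers": 0},
])

```text
t: 1.97
position: [596.2, 212.2, 214.3]
tool_rot: [0.122, -3.138, -0.001]
contact_force: [0.3, 0.7, 0.1]
grip_width: 0.3
gripper_force: 0.0
```

>>> play_rows([
  {"xyz": [0, 0, -0.3], "rotation": [0, 0, 0], "fingers": 0},
  {"xyz": [0, 0, -0.6], "rotation": [0, 0, 0], "fingers": 0},
  {"xyz": [0, 0, -0.9], "rotation": [0, 0, 0], "fingers": 0},
  {"xyz": [0, 0, -1], "rotation": [0, 0, 0], "fingers": 0},
  {"xyz": [0, 0, -1], "rotation": [0, 0, 0], "fingers": 0},
])

```text
t: 2.38
position: [592.1, 213.7, 110.6]
tool_rot: [0.129, -3.131, 0.002]
contact_force: [0.1, 0.3, -0.0]
grip_width: 0.1
gripper_force: 0.0
```

>>> play_rows([
  {"xyz": [0, 0, -0.15], "rotation": [0, 0, 0], "fingers": 0},
  {"xyz": [0, 0, -0.25], "rotation": [0, 0, 0], "fingers": 0},
  {"xyz": [0, 0, -0.27], "rotation": [0, 0, 0], "fingers": 0},
  {"xyz": [0, 0, -0.29], "rotation": [0, 0, 0], "fingers": 0},
  {"xyz": [0, 0, -0.3], "rotation": [0, 0, 0], "fingers": 0},
  {"xyz": [0, 0, -0.3], "rotation": [0, 0, 0], "fingers": 0},
])

```text
t: 2.88
position: [596.1, 212.9, 85.6]
tool_rot: [-0.126, 3.138, 0.0]
contact_force: [-0.5, -1.0, -0.4]
grip_width: 0.1
gripper_force: 0.0
```

Commanded height is now 84.7, just above the cover. I go down 1 mm at a time until there is force.

>>> play_rows([
  {"xyz": [0, 0, -0.01], "rotation": [0, 0, 0], "fingers": 0},
  {"xyz": [0, 0, -0.015], "rotation": [0, 0, 0], "fingers": 0},
  {"xyz": [0, 0, -0.015], "rotation": [0, 0, 0], "fingers": 0},
  {"xyz": [0, 0, -0.015], "rotation": [0, 0, 0], "fingers": 0},
])

```text
t: 3.22
position: [596.2, 212.8, 84.3]
tool_rot: [-0.126, 3.138, 0.001]
contact_force: [-1.2, -0.2, 5.0]
grip_width: 0.6
gripper_force: 2.3
```

>>> play_rows([
  {"xyz": [0, 0, -0.005], "rotation": [0, 0, 0], "fingers": 0},
  {"xyz": [-0.03, -0.002, -0.005], "rotation": [0, 0, 0], "fingers": 0},
  {"xyz": [-0.07, -0.006, -0.005], "rotation": [0, 0, 0], "fingers": 0},
  {"xyz": [-0.12, -0.01, -0.005], "rotation": [0, 0, 0], "fingers": 0},
  {"xyz": [-0.17, -0.014, -0.005], "rotation": [0, 0, 0], "fingers": 0},
  {"xyz": [-0.22, -0.018, -0.005], "rotation": [0, 0, 0], "fingers": 0},
  {"xyz": [-0.27, -0.022, -0.005], "rotation": [0, 0, 0], "fingers": 0},
  {"xyz": [-0.32, -0.026, -0.005], "rotation": [0, 0, 0], "fingers": 0},
  {"xyz": [-0.37, -0.03, -0.005], "rotation": [0, 0, 0], "fingers": 0},
  {"xyz": [-0.42, -0.034, -0.005], "rotation": [0, 0, 0], "fingers": 0},
  {"xyz": [-0.47, -0.038, -0.005], "rotation": [0, 0, 0], "fingers": 0},
  {"xyz": [-0.52, -0.042, -0.005], "rotation": [0, 0, 0], "fingers": 0},
  {"xyz": [-0.57, -0.046, -0.005], "rotation": [0, 0, 0], "fingers": 0},
  {"xyz": [-0.6, -0.049, -0.005], "rotation": [0, 0, 0], "fingers": 0},
  {"xyz": [-0.6, -0.049, -0.005], "rotation": [0, 0, 0], "fingers": 0},
])

```text
t: 4.47
position: [536.4, 208.0, 84.3]
tool_rot: [-0.126, 3.136, 0.001]
contact_force: [-0.4, 1.0, 7.0]
grip_width: 0.3
gripper_force: 3.5
```

Run:
```python
from h import *
T=cap("top");S=cap("scene")
a=cv2.cvtColor(T["pixels"],cv2.COLOR_RGB2BGR)[160:320,180:300];b=cv2.cvtColor(S["pixels"],cv2.COLOR_RGB2BGR)[210:370,300:480]
cv2.imwrite("pics/s1.png",cv2.resize(np.hstack([a,b]),None,fx=2.6,fy=2.6,interpolation=cv2.INTER_CUBIC))
```

```text
(no output)
```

View pics/s1.png

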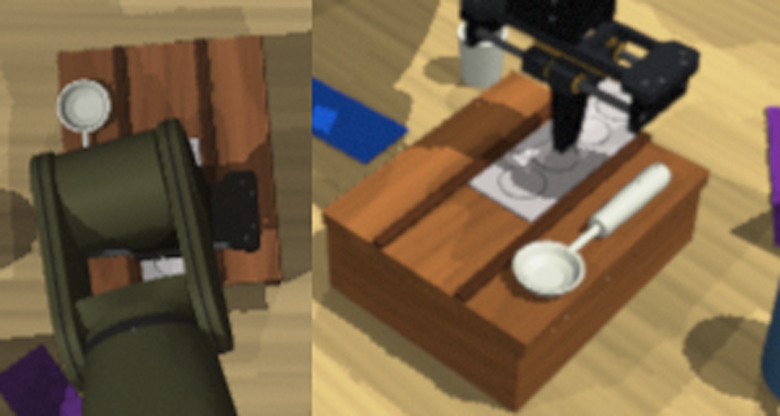

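The cover has come along with the fingertips: its far end is now mid-channel in the scene crop, at about (505,200), and the near end is out past the edge. I slide the remaining 20 mm, then lift off.

>>> play_rows([
  {"xyz": [-0.03, -0.002, 0], "rotation": [0, 0, 0], "fingers": 0},
  {"xyz": [-0.07, -0.006, 0], "rotation": [0, 0, 0], "fingers": 0},
  {"xyz": [-0.12, -0.01, 0], "rotation": [0, 0, 0], "fingers": 0},
  {"xyz": [-0.17, -0.014, 0], "rotation": [0, 0, 0], "fingers": 0},
  {"xyz": [-0.2, -0.016, 0], "rotation": [0, 0, 0], "fingers": 0},
  {"xyz": [-0.2, -0.016, 0], "rotation": [0, 0, 0], "fingers": 0},
  {"xyz": [-0.2, -0.016, 0], "rotation": [0, 0, 0], "fingers": 0},
])

```text
t: 5.15
position: [516.5, 206.5, 84.2]
tool_rot: [-0.126, 3.136, 0.001]
contact_force: [0.3, -0.2, 7.4]
grip_width: 0.5
gripper_force: 3.6
```

>>> play_rows([
  {"xyz": [0, 0, 0.05], "rotation": [0, 0, 0], "fingers": 0},
  {"xyz": [0, 0, 0.3], "rotation": [0, 0, 0], "fingers": 0},
  {"xyz": [0, 0, 0.6], "rotation": [0, 0, 0], "fingers": 0.2},
  {"xyz": [0, 0, 0.9], "rotation": [0, 0, 0], "fingers": 0.5},
  {"xyz": [0, 0, 0.9], "rotation": [0, 0, 0], "fingers": 1},
])

```text
t: 5.57
position: [518.5, 207.1, 179.3]
tool_rot: [-0.126, 3.129, 0.004]
contact_force: [0.4, 0.1, 1.5]
grip_width: 15.5
gripper_force: 0.0
```

>>> play_rows([
  {"xyz": [-0.3, -0.02, 0], "rotation": [0, 0, 0], "fingers": 1},
  {"xyz": [-0.6, -0.05, 0], "rotation": [0, 0, 0], "fingers": 1},
  {"xyz": [-0.9, -0.08, 0], "rotation": [0, 0, 0], "fingers": 1},
  {"xyz": [-1, -0.08, 0], "rotation": [0, 0, 0], "fingers": 1},
  {"xyz": [-1, -0.08, 0], "rotation": [0, 0, 0], "fingers": 1},
  {"xyz": [-1, -0.08, 0], "rotation": [0, 0, 0], "fingers": 1},
  {"xyz": [-1, -0.08, 0], "rotation": [0, 0, 0], "fingers": 1},
])

```text
t: 6.15
position: [416.4, 198.3, 172.8]
tool_rot: [-0.126, 3.138, 0.0]
contact_force: [0.6, -0.6, -0.2]
grip_width: 61.5
gripper_force: 0.0
```

Run:
```python
from h import *
T=cap("top");S=cap("scene")
a=cv2.cvtColor(T["pixels"],cv2.COLOR_RGB2BGR)[160:320,180:300];b=cv2.cvtColor(S["pixels"],cv2.COLOR_RGB2BGR)[210:370,300:480]
cv2.imwrite("pics/s2.png",cv2.resize(np.hstack([a,b]),None,fx=2.6,fy=2.6,interpolation=cv2.INTER_CUBIC))
```

```text
(no output)
```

View pics/s2.png

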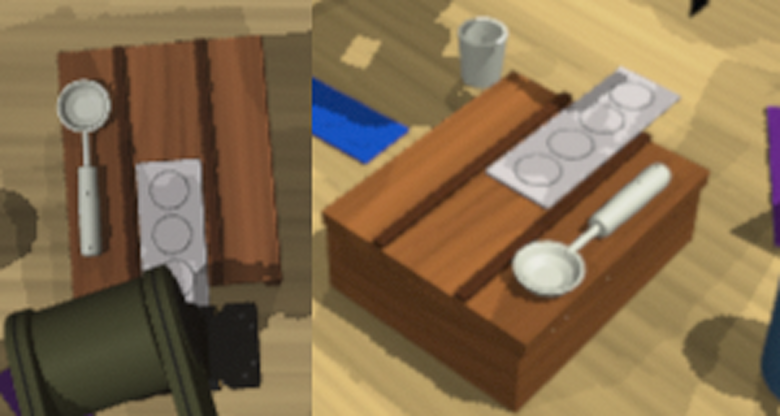

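The cover lies flat, with about a third of it past the edge. In the scene crop its corners are at about (487,172), (545,207), (680,98) and (622,68). I measure it from the scene view.

Run:
```python
from h import *
S=cap("scene");b=blob(S,(400-35,230,462,292),60,110)
q=quad(b);h=cv2.convexHull(b);p=cv2.approxPolyDP(h,0.04*cv2.arcLength(h,True),True).reshape(-1,2)
P=plane(S,p,84);print(p.tolist(),P.round(1).tolist(),info(P))
m=plane(S,b.reshape(-1,2),84)[:,:2].astype(np.float32); print(info(cv2.boxPoints(cv2.minAreaRect(m))))
```

```text
[[440, 246], [391, 289], [367, 276], [418, 236]] [[415.0, 227.1, 84.0], [597.4, 247.3, 84.0], [605.0, 187.4, 84.0], [422.2, 170.2, 84.0]] (array([509.9, 208. ,  84. ]), [60.4, 183.5], 6.32)
(array([510.2, 208.4], dtype=float32), [65.4, 187.8], 4.73)
```

>>> play_rows([
  {"xyz": [0.25, 0.025, 0], "rotation": [0, 0, 0], "fingers": 1},
  {"xyz": [0.47, 0.047, 0], "rotation": [0, 0, 0], "fingers": 1},
  {"xyz": [0.47, 0.047, 0], "rotation": [0, 0, 0], "fingers": 1},
  {"xyz": [0.47, 0.047, 0], "rotation": [0, 0, 0], "fingers": 1},
  {"xyz": [0.47, 0.047, -0.2], "rotation": [0, 0, 0], "fingers": 1},
  {"xyz": [0.47, 0.047, -0.4], "rotation": [0, 0, 0], "fingers": 1},
  {"xyz": [0.47, 0.047, -0.6], "rotation": [0, 0, 0], "fingers": 1},
  {"xyz": [0.47, 0.047, -0.7], "rotation": [0, 0, 0], "fingers": 1},
  {"xyz": [0.47, 0.047, -0.7], "rotation": [0, 0, 0], "fingers": 1},
])

```text
t: 7.05
position: [460.1, 202.2, 99.7]
tool_rot: [0.126, -3.133, 0.002]
contact_force: [0.3, 0.3, 0.3]
grip_width: 95.1
gripper_force: 0.0
```

Run:
```python
from h import *
S=cap("scene");s=bot.read_state();print(s["position"].round(1),s["grip_width"],s["contact_force"])
b=cv2.cvtColor(S["pixels"],cv2.COLOR_RGB2BGR)[140:320,320:520]
cv2.imwrite("pics/s3.png",cv2.resize(b,None,fx=3,fy=3,interpolation=cv2.INTER_CUBIC))
```

```text
[461.4 202.6 101.5] 95.28048524839261 [0.37477982 0.13846654 0.60474048]
```

View pics/s3.png

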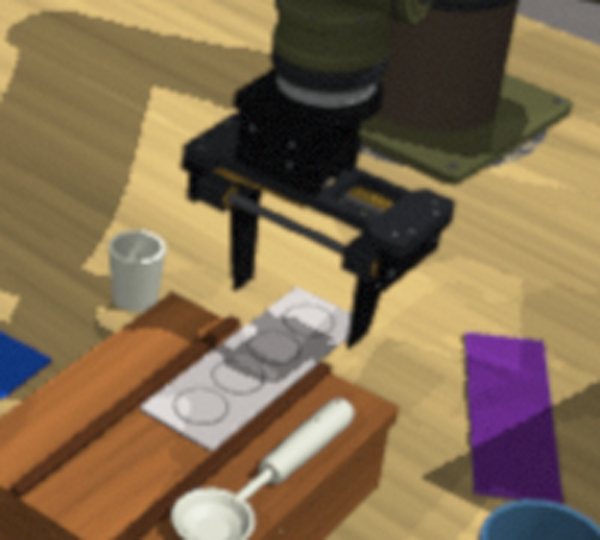

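The open fingers straddle the overhanging part, at about (240,285) and (355,340) in the crop. I lower and grip.

>>> play_rows([
  {"xyz": [0, 0, -0.15], "rotation": [0, 0, 0], "fingers": 1},
  {"xyz": [0, 0, -0.3], "rotation": [0, 0, 0], "fingers": 1},
  {"xyz": [0, 0, -0.41], "rotation": [0, 0, 0], "fingers": 1},
  {"xyz": [0, 0, -0.41], "rotation": [0, 0, 0], "fingers": 1},
  {"xyz": [0, 0, -0.41], "rotation": [0, 0, 0], "fingers": 0.8},
  {"xyz": [0, 0, -0.41], "rotation": [0, 0, 0], "fingers": 0.6},
  {"xyz": [0, 0, -0.41], "rotation": [0, 0, 0], "fingers": 0.3},
  {"xyz": [0, 0, -0.41], "rotation": [0, 0, 0], "fingers": 0.3},
  {"xyz": [0, 0, -0.41], "rotation": [0, 0, 0], "fingers": 0.3},
  {"xyz": [0, 0, -0.41], "rotation": [0, 0, 0], "fingers": 0.3},
], grip_force=40)

```text
t: 7.93
position: [462.9, 203.0, 62.1]
tool_rot: [-0.127, 3.138, 0.0]
contact_force: [0.2, 0.2, 1.7]
grip_width: 61.3
gripper_force: 40.0
```

Gripped at 61 mm width and 40 N. I lift gently.

>>> play_rows([
  {"xyz": [0, 0, 0.04], "rotation": [0, 0, 0], "fingers": 0.3},
  {"xyz": [0, 0, 0.1], "rotation": [0, 0, 0], "fingers": 0.3},
  {"xyz": [0, 0, 0.2], "rotation": [0, 0, 0], "fingers": 0.3},
  {"xyz": [0, 0, 0.32], "rotation": [0, 0, 0], "fingers": 0.3},
  {"xyz": [0, 0, 0.45], "rotation": [0, 0, 0], "fingers": 0.3},
  {"xyz": [0, 0, 0.6], "rotation": [0, 0, 0], "fingers": 0.3},
  {"xyz": [0, 0, 0.75], "rotation": [0, 0, 0], "fingers": 0.3},
  {"xyz": [0, 0, 0.87], "rotation": [0, 0, 0], "fingers": 0.3},
  {"xyz": [0, 0, 0.96], "rotation": [0, 0, 0], "fingers": 0.3},
  {"xyz": [0, 0, 1], "rotation": [0, 0, 0], "fingers": 0.3},
  {"xyz": [0, 0, 1], "rotation": [0, 0, 0], "fingers": 0.3},
])

```text
t: 8.85
position: [463.3, 203.1, 163.1]
tool_rot: [-0.126, 3.137, 0.001]
contact_force: [0.5, 0.2, -1.9]
grip_width: 61.4
gripper_force: 40.0
```

Run:
```python
from h import *
S=cap("scene");T=cap("top");s=bot.read_state();print(s["position"].round(1),s["grip_width"],s["contact_force"])
b=cv2.cvtColor(S["pixels"],cv2.COLOR_RGB2BGR)[120:320,320:520]
a=cv2.cvtColor(T["pixels"],cv2.COLOR_RGB2BGR)[160:360,180:300]
cv2.imwrite("pics/s4.png",cv2.resize(np.hstack([a,b]),None,fx=2.5,fy=2.5,interpolation=cv2.INTER_CUBIC))
```

```text
[462.2 202.8 161.2] 61.08769976119175 [-0.00169294  0.40126848 -0.97261416]
```

View pics/s4.png

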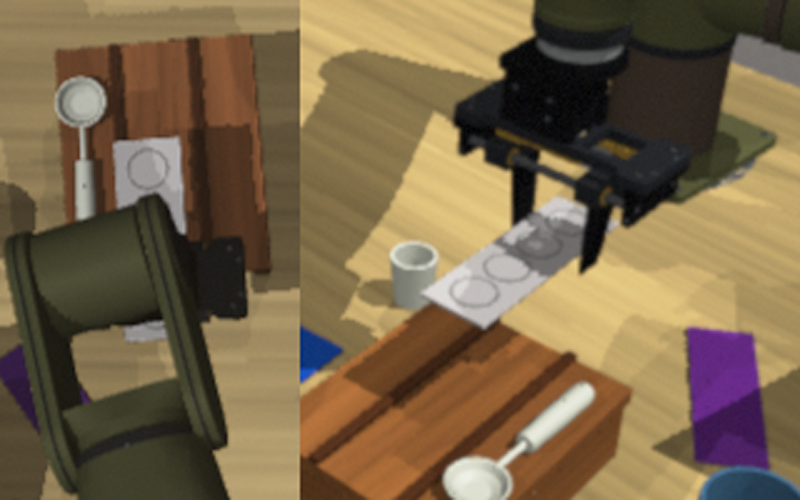

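Run:
```python
from h import *
T=cap("top");S=cap("scene")
print(tri(T,[[225.2,217.2],[252,214.8]],S,[[394,250.8],[370,236.8]]).round(1).tolist())
```

```text
[[596.5, 244.7, 180.3], [601.4, 183.4, 182.1]]
```

>>> play_rows([
  {"xyz": [0.03, -0.1, 0.06], "rotation": [0, 0, 0], "fingers": 0.3},
  {"xyz": [0.06, -0.25, 0.15], "rotation": [0, 0, 0], "fingers": 0.3},
  {"xyz": [0.1, -0.45, 0.25], "rotation": [0, 0, -0.03], "fingers": 0.3},
  {"xyz": [0.14, -0.65, 0.35], "rotation": [0, 0, -0.06], "fingers": 0.3},
  {"xyz": [0.17, -0.85, 0.45], "rotation": [0, 0, -0.09], "fingers": 0.3},
  {"xyz": [0.2, -1, 0.5], "rotation": [0, 0, -0.11], "fingers": 0.3},
])

```text
t: 9.55
position: [483.2, 100.9, 213.0]
tool_rot: [0.012, 3.14, -0.001]
contact_force: [0.4, 0.4, -1.0]
grip_width: 61.1
gripper_force: 40.0
```

>>> play_rows([
  {"xyz": [0.04, -0.2, 0], "rotation": [0, 0, 0], "fingers": 0.3},
  {"xyz": [0.08, -0.4, 0], "rotation": [0, 0, 0], "fingers": 0.3},
  {"xyz": [0.12, -0.6, 0], "rotation": [0, 0, 0], "fingers": 0.3},
  {"xyz": [0.16, -0.8, 0], "rotation": [0, 0, 0], "fingers": 0.3},
  {"xyz": [0.2, -1, 0], "rotation": [0, 0, 0], "fingers": 0.3},
])

```text
t: 9.97
position: [502.4, 1.2, 211.5]
tool_rot: [-0.01, -3.141, 0.0]
contact_force: [-0.3, 0.3, -1.9]
grip_width: 61.3
gripper_force: 40.0
```

>>> play_rows([
  {"xyz": [0.04, -0.2, 0], "rotation": [0, 0, 0], "fingers": 0.3},
  {"xyz": [0.08, -0.4, 0], "rotation": [0, 0, 0], "fingers": 0.3},
  {"xyz": [0.12, -0.6, 0], "rotation": [0, 0, 0], "fingers": 0.3},
  {"xyz": [0.16, -0.8, 0], "rotation": [0, 0, 0], "fingers": 0.3},
  {"xyz": [0.2, -1, 0], "rotation": [0, 0, 0], "fingers": 0.3},
])

```text
t: 10.38
position: [522.3, -98.9, 211.5]
tool_rot: [-0.01, -3.141, 0.0]
contact_force: [-0.3, -0.4, -1.0]
grip_width: 61.1
gripper_force: 40.0
```

>>> play_rows([
  {"xyz": [0.04, -0.2, 0], "rotation": [0, 0, 0], "fingers": 0.3},
  {"xyz": [0.08, -0.4, 0], "rotation": [0, 0, 0], "fingers": 0.3},
  {"xyz": [0.12, -0.6, 0], "rotation": [0, 0, 0], "fingers": 0.3},
  {"xyz": [0.16, -0.8, 0], "rotation": [0, 0, 0], "fingers": 0.3},
  {"xyz": [0.19, -0.95, 0], "rotation": [0, 0, 0], "fingers": 0.3},
  {"xyz": [0.2, -1, 0], "rotation": [0, 0, 0], "fingers": 0.3},
])

```text
t: 10.88
position: [542.4, -199.5, 211.4]
tool_rot: [-0.013, -3.141, 0.001]
contact_force: [-0.0, -0.9, -1.4]
grip_width: 61.5
gripper_force: 40.0
```

>>> play_rows([
  {"xyz": [0, -0.1, -0.1], "rotation": [0, 0, 0], "fingers": 0.3},
  {"xyz": [0, -0.2, -0.25], "rotation": [0, 0, 0], "fingers": 0.3},
  {"xyz": [0, -0.28, -0.4], "rotation": [0, 0, 0], "fingers": 0.3},
  {"xyz": [0, -0.28, -0.55], "rotation": [0, 0, 0], "fingers": 0.3},
  {"xyz": [0, -0.28, -0.65], "rotation": [0, 0, 0], "fingers": 0.3},
  {"xyz": [0, -0.28, -0.7], "rotation": [0, 0, 0], "fingers": 0.3},
  {"xyz": [0, -0.28, -0.7], "rotation": [0, 0, 0], "fingers": 0.3},
  {"xyz": [0, -0.28, -0.7], "rotation": [0, 0, 0], "fingers": 0.3},
])

```text
t: 11.55
position: [542.7, -224.8, 141.7]
tool_rot: [-0.008, -3.142, -0.0]
contact_force: [-0.2, -0.7, -0.9]
grip_width: 61.4
gripper_force: 40.0
```

Run:
```python
from h import *
S=cap("scene");T=cap("top");s=bot.read_state();print(s["position"].round(1),s["tool_rot"].round(3),s["grip_width"],s["contact_force"])
b=cv2.cvtColor(S["pixels"],cv2.COLOR_RGB2BGR)[110:260,190:350]
a=cv2.cvtColor(T["pixels"],cv2.COLOR_RGB2BGR)[160:310,370:470]
cv2.imwrite("pics/s5.png",cv2.resize(np.hstack([a,b]),None,fx=3,fy=3,interpolation=cv2.INTER_CUBIC))
```

```text
[ 543.3 -225.2  142.9] [ 8.00e-03  3.14e+00 -1.00e-03] 61.25477385035807 [ 0.72035122  0.25337734 -1.89008145]
```

View pics/s5.png

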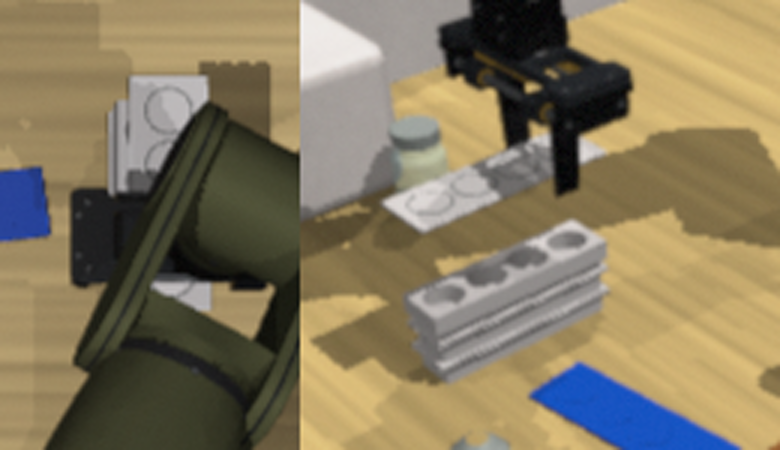

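The cover hangs level above the trays: in the top crop its far corners are at (128,75) and (209,75), and its near corner at (210,308). I check the centring with sub-pixel edges.

Run:
```python
from h import *
T=cap("top")
def prof(c,P,ch=1):
    q=proj(c,P).astype(np.float32); im=cv2.cvtColor(c["pixels"],cv2.COLOR_RGB2HSV)
    return cv2.remap(im[...,ch].astype(np.float32),q[:,0],q[:,1],cv2.INTER_LINEAR).ravel()
def cross(c,a,b,z):
    k=np.linspace(0,1,200);P=np.c_[np.outer(1-k,a)+np.outer(k,b),np.full(200,z)];v=prof(c,P,1)
    h=(v[:15].mean()+v[-15:].mean())/2; i=np.argmax(v>h); return P[i,:2].round(1).tolist()
print(plane(T,[[412.7,185],[439.7,185],[440,262.7]],164).round(1).tolist())
for y in(-245,-235,-225,-215): print("+x",cross(T,(676,y),(700,y),163))
for y in(-240,-245,-250): print("-x",cross(T,(503,y),(485,y),163))
for x in(660,670,675,506,502): print("-y",cross(T,(x,-246),(x,-270),164))
```

```text
[[681.3, -195.1, 164.0], [681.9, -259.2, 164.0], [497.3, -257.3, 164.0]]
+x [683.0, -245.0]
+x [682.9, -235.0]
+x [682.9, -225.0]
+x [682.9, -215.0]
-x [499.1, -240.0]
-x [496.5, -245.0]
-x [496.2, -250.0]
-y [660.0, -257.2]
-y [670.0, -258.1]
-y [675.0, -258.1]
-y [506.0, -258.1]
-y [502.0, -258.2]
```

>>> play_rows([
  {"xyz": [0, 0.01, -0.1], "rotation": [0, 0, 0], "fingers": 0.3},
  {"xyz": [0, 0.01, -0.25], "rotation": [0, 0, 0], "fingers": 0.3},
  {"xyz": [0, 0.01, -0.4], "rotation": [0, 0, 0], "fingers": 0.3},
  {"xyz": [0, 0.01, -0.55], "rotation": [0, 0, 0], "fingers": 0.3},
  {"xyz": [0, 0.01, -0.68], "rotation": [0, 0, 0], "fingers": 0.3},
  {"xyz": [0, 0.01, -0.76], "rotation": [0, 0, 0], "fingers": 0.3},
  {"xyz": [0, 0.01, -0.8], "rotation": [0, 0, 0], "fingers": 0.3},
  {"xyz": [0, 0.01, -0.82], "rotation": [0, 0, 0], "fingers": 0.3},
  {"xyz": [0, 0.01, -0.82], "rotation": [0, 0, 0], "fingers": 0.3},
  {"xyz": [0, 0.01, -0.82], "rotation": [0, 0, 0], "fingers": 0.3},
])

```text
t: 12.53
position: [543.2, -224.4, 60.5]
tool_rot: [0.009, 3.14, -0.001]
contact_force: [-0.2, -0.2, -0.9]
grip_width: 61.0
gripper_force: 40.0
```

>>> play_rows([
  {"xyz": [0, 0, -0.01], "rotation": [0, 0, 0], "fingers": 0.3},
  {"xyz": [0, 0, -0.02], "rotation": [0, 0, 0], "fingers": 0.3},
  {"xyz": [0, 0, -0.025], "rotation": [0, 0, 0], "fingers": 0.3},
  {"xyz": [0, 0, -0.03], "rotation": [0, 0, 0], "fingers": 0.3},
  {"xyz": [0, 0, -0.03], "rotation": [0, 0, 0], "fingers": 0.3},
  {"xyz": [0, 0, -0.03], "rotation": [0, 0, 0], "fingers": 0.3},
])

```text
t: 13.03
position: [542.6, -224.2, 56.7]
tool_rot: [0.009, 3.141, -0.0]
contact_force: [-0.5, -0.1, -1.3]
grip_width: 61.0
gripper_force: 40.0
```

>>> play_rows([
  {"xyz": [0, 0, -0.005], "rotation": [0, 0, 0], "fingers": 0.3},
  {"xyz": [0, 0, -0.01], "rotation": [0, 0, 0], "fingers": 0.3},
  {"xyz": [0, 0, -0.01], "rotation": [0, 0, 0], "fingers": 0.3},
  {"xyz": [0, 0, -0.01], "rotation": [0, 0, 0], "fingers": 0.3},
])

```text
t: 13.37
position: [542.7, -224.2, 56.2]
tool_rot: [0.009, 3.141, -0.0]
contact_force: [-1.4, 1.6, 3.4]
grip_width: 61.3
gripper_force: 40.0
```

>>> play_rows([
  {"xyz": [0, 0, -0.005], "rotation": [0, 0, 0], "fingers": 0.3},
  {"xyz": [0, 0, -0.005], "rotation": [0, 0, 0], "fingers": 0.3},
  {"xyz": [0, 0, -0.005], "rotation": [0, 0, 0], "fingers": 0.3},
])

```text
t: 13.62
position: [542.8, -224.2, 56.2]
tool_rot: [0.009, 3.141, -0.0]
contact_force: [-3.0, 2.1, 6.6]
grip_width: 61.1
gripper_force: 40.0
```

Contact is made at about 8 N. I check the centring before letting go.

Run:
```python
from h import *
S=cap("scene");T=cap("top")
b=cv2.cvtColor(S["pixels"],cv2.COLOR_RGB2BGR)[130:260,190:330]
a=cv2.cvtColor(T["pixels"],cv2.COLOR_RGB2BGR)[170:300,380:460]
cv2.imwrite("pics/s6.png",cv2.resize(np.hstack([a,b]),None,fx=3.5,fy=3.5,interpolation=cv2.INTER_CUBIC))
def prof(c,P,ch=1):
    q=proj(c,P).astype(np.float32); im=cv2.cvtColor(c["pixels"],cv2.COLOR_RGB2HSV)
    return cv2.remap(im[...,ch].astype(np.float32),q[:,0],q[:,1],cv2.INTER_LINEAR).ravel()
def cross(c,a,b,z):
    k=np.linspace(0,1,200);P=np.c_[np.outer(1-k,a)+np.outer(k,b),np.full(200,z)];v=prof(c,P,1)
    h=(v[:15].mean()+v[-15:].mean())/2; i=np.argmax(v>h); return P[i,:2].round(1).tolist()
for y in(-245,-225,-210): print("+x",cross(T,(676,y),(700,y),78))
for y in(-245,-225,-210): print("-x",cross(T,(503,y),(480,y),78),cross(S,(503,y),(480,y),78))
for x in(500,505,620,650,675): print("-y",cross(T,(x,-246),(x,-270),78),cross(S,(x,-246),(x,-270),78))
```

```text
+x [683.4, -245.0]
+x [683.1, -225.0]
+x [682.8, -210.0]
-x [503.0, -245.0] [494.6, -245.0]
-x [503.0, -225.0] [492.0, -225.0]
-x [503.0, -210.0] [494.0, -210.0]
-y [500.0, -264.7] [500.0, -246.5]
-y [505.0, -258.3] [505.0, -266.5]
-y [620.0, -248.5] [620.0, -257.6]
-y [650.0, -250.9] [650.0, -258.1]
-y [675.0, -256.7] [675.0, -257.5]
```

View pics/s6.png

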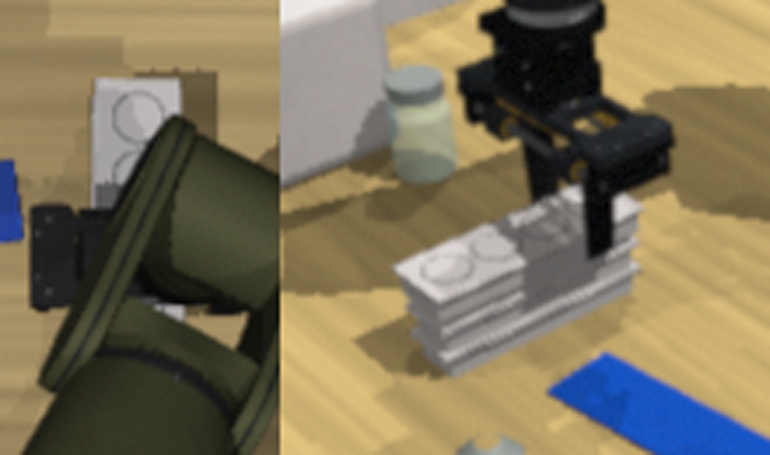

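The cover lies flush on the top tray and centred to about 1 mm; the crop shows its far end at (138,78) and the fingers beside the trays. I let go and withdraw straight up.

>>> play_rows([
  {"xyz": [0, 0, 0.008], "rotation": [0, 0, 0], "fingers": 0.3},
  {"xyz": [0, 0, 0.008], "rotation": [0, 0, 0], "fingers": 0.3},
  {"xyz": [0, 0, 0.008], "rotation": [0, 0, 0], "fingers": 0.7},
  {"xyz": [0, 0, 0.008], "rotation": [0, 0, 0], "fingers": 0.8},
  {"xyz": [0, 0, 0.008], "rotation": [0, 0, 0], "fingers": 1},
  {"xyz": [0, 0, 0.008], "rotation": [0, 0, 0], "fingers": 1},
  {"xyz": [0, 0, 0.008], "rotation": [0, 0, 0], "fingers": 1},
  {"xyz": [0, 0, 0.008], "rotation": [0, 0, 0], "fingers": 1},
  {"xyz": [0, 0, 0.008], "rotation": [0, 0, 0], "fingers": 1},
  {"xyz": [0, 0, 0.008], "rotation": [0, 0, 0], "fingers": 1},
], grip_force=5)

```text
t: 14.55
position: [542.6, -224.1, 55.9]
tool_rot: [-0.009, -3.142, 0.0]
contact_force: [-0.0, 0.1, -0.1]
grip_width: 94.9
gripper_force: 0.0
```

>>> play_rows([
  {"xyz": [0, 0, 0.1], "rotation": [0, 0, 0], "fingers": 1},
  {"xyz": [0, 0, 0.25], "rotation": [0, 0, 0], "fingers": 1},
  {"xyz": [0, 0, 0.45], "rotation": [0, 0, 0], "fingers": 1},
  {"xyz": [0, 0, 0.7], "rotation": [0, 0, 0], "fingers": 1},
  {"xyz": [0, 0, 1], "rotation": [0, 0, 0], "fingers": 1},
  {"xyz": [0, 0, 1], "rotation": [0, 0, 0], "fingers": 1},
])

```text
t: 15.05
position: [546.2, -226.0, 164.2]
tool_rot: [0.009, 3.131, -0.009]
contact_force: [1.0, -1.2, 0.8]
grip_width: 95.0
gripper_force: 0.0
```

>>> play_rows([
  {"xyz": [-0.2, 0.2, 0.1], "rotation": [0, 0, 0], "fingers": 1},
  {"xyz": [-0.4, 0.4, 0.3], "rotation": [0, 0, 0], "fingers": 1},
  {"xyz": [-0.6, 0.6, 0.5], "rotation": [0, 0, 0], "fingers": 1},
  {"xyz": [-0.8, 0.8, 0.5], "rotation": [0, 0, 0], "fingers": 1},
  {"xyz": [-1, 1, 0.5], "rotation": [0, 0, 0], "fingers": 1},
  {"xyz": [-1, 1, 0.5], "rotation": [0, 0, 0], "fingers": 1},
  {"xyz": [-1, 1, 0.5], "rotation": [0, 0, 0], "fingers": 1},
])

```text
t: 15.63
position: [442.3, -123.6, 206.7]
tool_rot: [0.007, 3.14, -0.001]
contact_force: [0.2, -1.1, 1.3]
grip_width: 94.9
gripper_force: 0.0
```

Run:
```python
from h import *
S=cap("scene");T=cap("top")
b=cv2.cvtColor(S["pixels"],cv2.COLOR_RGB2BGR)[130:260,190:330]
a=cv2.cvtColor(T["pixels"],cv2.COLOR_RGB2BGR)[170:300,380:460]
cv2.imwrite("pics/s7.png",cv2.resize(np.hstack([a,b]),None,fx=3.5,fy=3.5,interpolation=cv2.INTER_CUBIC))
c=blob(T,(395,170,450,280));print(info(plane(T,quad(c),78)))
```

```text
(array([ 612.6, -224.6,   78. ]), [65.7, 139.8], 179.3)
```

View pics/s7.png

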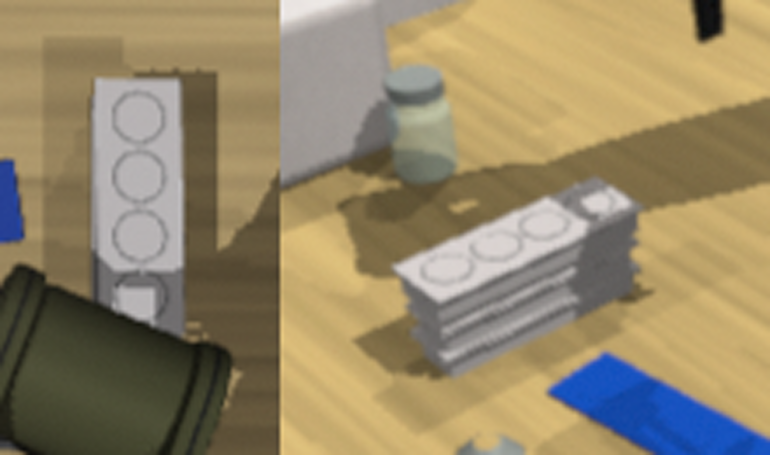

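The cover lies flat and square on the tray stack: its far end is at about (138,78) in the top crop and its four circles sit in a row along the stack. The gripper is clear, so I hand in.

```bash
python3 -c "
from workcell import bot
print(bot.close_job())"
```

```text
the job is handed in; nothing more can be done
None
```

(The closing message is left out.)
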